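# Bolt the clean-out hatch of the dust box

### The arm

A 7-joint arm with a two-finger parallel gripper is mounted at the origin on the work surface. World frame = base frame: x ahead of the robot, y to its left, z up, the work surface at z = 0. Lengths are in m, angles in rad, forces in N, time in s.
With the tool pointing down it reaches from about 0.425 to 0.925 m from the base axis. Payload 6.8 kg.
Tool frame: the origin (TCP) lies on the centre line of the jaws, within the pads' length; the fingertips stand 8 mm ahead of it and the grasp point (between the pads) lies 11 mm behind it (r.finger_overhang is the distance from the TCP to the fingertips, in m); x points along the fingers, z is the direction in which the jaws open and shut, and the axes are right-handed (so a half turn about x gives the same grasp; the last joint's range is limited). The gripper opens to 85 mm and grips with 20 to 120 N. Pads are 22 mm wide; open, the fingers measure 114 mm over their backs; the gripper's body (76 mm by 85 mm) begins 54 mm behind the grasp point. The pads swing forward as they close: fully open they stand 13 mm farther back than shut.
Start: joints at [1.141, 0.477, 0.022, 1.555, -0.011, 1.109, -0.083], TCP at [0.213, -0.64, 0.239] pointing down, gripper open.
Joint ranges: [-2.96, 2.96], [-0.34, 2.1], [-1.41, 1.46], [0.24, 2.44], [-1.37, 4.51], [0.17, 1.92], [-2.96, 2.96]. Speed limits (rad/s): [2.39, 2.39, 3.14, 3.14, 3.14, 3.14, 3.14].

### API

Orientations are given as a rotation vector (axis times angle).
In Python, from bench import r gives the robot as it stands. The module is installed in compiled form; this text tells all that it offers.
- The arm moves only by the tool play_rows, never from a script. Its argument "plan" is a list of rows, each a list of 5 numbers: the opening, from -1 (shut) to 1 (fully open), then the shift along the world's x, y, z in m, then the turn about the world's z in rad. A call has 1 to 10 rows; each row is the pose to reach, as a shift and turn from the pose commanded when the call began; what a row does not reach only later rows make up. A row lasts 1/10 s, in which the tool goes at most 50 mm and 8.59 degrees, less where a joint would pass 70% of its speed; a pose out of reach is approached as far as the arm can. A call with a gripper value outside its range is refused whole. The fingers move at their own pace and stop on an object; "force" is the grip in N (left out, the last holds). Time passes only in rows, so rows that repeat a pose let the fingers close. It gives the time, the measured TCP pose, the force and the opening at its end, in the units of the state.
- r.get_obs(): the state, without advancing time (a new reading comes with each control period).
- r.grab_frame(name): name is "scene" or "top"; returns a dict with "pixels" (480x640x3 uint8, blue, green, red), "z_map" (480x640 float32, m along the optical axis (not along the pixel's ray), 0 where there is no reading), "vfov" (degrees; the focal length in pixels is half the picture's height over the tangent of half this angle, whatever the lens; pixels are square), "cx", "cy" (the principal point, pixels), "D" ([k1, k2, p1, p2, k3] as OpenCV has them; the pictures are not rectified), "R" (3x3) and "t" (3): a world point X has camera coordinates R X + t. Camera axes: x right, y down, z forward; pixel columns grow to the right and rows downward; lengths in m; the calibration is good to about 2 mm. A picture is of the moment at which its call begins.
- r.hand_in(): hands the job in, once; it reports no verdict.
Trained networks look in a picture, given as the dict that the camera call returned (one of the last four; its "shot" number tells which), for a name from the list of things; names that differ only in an ending like _2 or _b are one class to them, and where a whole thing is asked for, a point or a joint stands for the part that bears it (a point fixed in the world has none). Each returns a list of dicts, best first, with "conf" (0 to 1); they miss things now and then, are a little off and sometimes report something else, mostly with a low value. They report only what shows in the picture. A call takes as long as a camera call.
- r.outline_of(picture, label): "mask" (480x640 bool, what is visible of it) and "bbox" ([left, top, right, bottom] as shares, 0 to 1, of the picture: columns of its width, rows of its height, round what is visible of it).
- r.pinpoint(picture, label): "position" ([column, row] as shares, 0 to 1, of the picture: columns of its width, rows of its height: a listed point, or the origin of a listed thing).
The state is a dict: "clock": time; "joints": joint angles; "qvel": joint speeds; "tau": joint torques, N m; "tcp_pos": TCP position; "orientation": TCP orientation; "contact_force": force on the tool from outside, world axes, zero at the start; "moment": the same for the moment, N m; "grip_width": finger opening in m.
Only numpy, scipy, OpenCV 4.12 (cv2) and the standard library are available. Lean on these libraries where they do the work, as an engineer would, in place of code of your own. Each camera call takes 0.05 s, during which the arm holds its last target.

### The job

The clean-out hatch of the plywood dust box is shut but not bolted. With the fingertips, push the barrel bolt's knob along its slot until the bolt is fully home through the keeper, then push the knob over and down into the notch at the end of the slot, until it stops, so the bolt is locked. Do not grip or force the knob, do not lift the hatch, and leave the other things where they are.

Things in the scene. Friction and masses are not known exactly. Their poses are not given: they have to be found in the camera images.
- dust_box: Fixed low plywood box, 360 (own x) x 400 (own y) x 100 mm high. Origin: centre of its underside, z up. Top at z = 0.100: a frame round a flush hatch (own x -100 to +100, own y -150 to +90 mm) hinged at its -y edge. A steel barrel bolt lies on the hatch at own x = 0, along own y. Two pipe stubs stick out of its sides by 50 mm, below its top.
- bolt (a joint): Sliding of the bolt (m): 0 = fully drawn back, 0.050 = fully home, its end through the keeper; grows towards the box's own +y. Starts at 0 to 0.012. About 2.5 N slides it; it stays where it is left; hard stops at both ends.
- knob (a joint): Turning of the knob about the bolt's axis (rad): 0 = stem upright, 1.40 = hard stop, stem nearly level, ball over to the box's own +x side. In the slot's long leg the stem can lean only about 0.15 either way; it turns down only with the bolt within 4 mm of home. About 0.6 N at the ball turns it; friction holds it at any angle against its own weight.
- knob_ball (a point): Centre of the knob's steel ball, 20 mm in diameter, on an 8 mm round stem, 42 mm from the bolt's axis. Upright: z = 0.158 (top 0.168), at the box's own x = 0, own y = -5 mm + joint bolt. Turned fully down: 41 mm to the own +x side of the axis, z = 0.123 (top 0.133).
- notch (a point): Point on the bolt's axis (z = 0.116) where the stem's centre is when fully home: the box's own x = 0, y = +45 mm. Here the L-shaped slot turns its corner: the long leg comes along the barrel's top from own -y, the 12 mm wide notch runs down round the barrel's own +x side and leaves the stem 4 mm of play towards -y.
- barrel (a point): Middle of the bolt's barrel, on its axis (z = 0.116), the box's own x = 0, y = +25 mm: steel tube of 26 mm diameter (top at z = 0.129), 120 mm long along own y, on a base plate 46 mm wide and 3 mm thick. Fixed to the hatch.
- keeper (a point): Centre of the keeper's hole, on the bolt's axis: steel strap on the box's frame at own y = 105 to 125 mm, 27 mm wide with a 50 mm foot, top at z = 0.130.
- bow (a point): Middle of the hatch's steel bow handle: 100 mm long along the box's own x, bar 8 mm thick, top at z = 0.134, at own y = -112 mm. Not to be used.
- hatch (a joint): Opening of the hatch (rad): 0 = shut and flush; grows as it is lifted. Its weight (0.8 kg with the bolt's barrel) holds it shut until the bolt is home.
- sanding_block: Bystander: loose cork sanding block, 57 x 92 x 30 mm high, lying on the box's top frame about 140 mm to the own -x side of the bolt. Origin: centre of its underside.
- pencil: Bystander: loose flat wooden carpenter's pencil, 15 x 175 x 8 mm, lying on the box's top frame about 140 mm to the own +x side of the bolt. Origin: underside, within 15 mm of the middle of its length.
- tape_roll: Bystander: loose roll of masking tape, 100 mm across, 25 mm high, lying flat on the bench beyond the box's own +y side. Origin: centre of its underside.
- fin: Bystander: loose grey surfboard fin, 110 mm at the base, 120 mm tall, 6 mm thick, lying flat on the bench beyond the box's own -y side. Origin: underside, at the middle of its base.

How it is judged:
At the end, for the whole second after the job is handed in: The bolt is within 5 mm of fully home (joint bolt above 0.045 of 0.050), the knob is turned down into the notch to within 0.2 rad of its stop (joint knob above 1.2 of 1.40), and the hatch is shut (below 0.03 rad) (value of joint bolt above 0.045 m and value of joint knob above 1.2 rad and value of joint hatch below 0.03 rad); the robot touches nothing.
It fails at once if the dust box, its bolt or its knob is gripped or forced: the fingers load it with more than 35 N (contact force between the fingers and dust_box above 35 N).
It fails at once if the hatch is lifted by more than 0.1 rad (value of joint hatch above 0.1 rad).
It fails at once if the sanding block, pencil, tape roll or fin is moved or lifted by more than 20 mm (distance of any of sanding_block, pencil, tape_roll, fin from where it was at the start of the episode above 0.02 m).
It also fails if it takes over 45 s, if anything falls off the work surface, if the arm or the gripper's body presses on something with over 40 N, if the wrist force passes 120 N, or if a joint passes its speed limit or range.

## Working session

There is one attempt and no reset: what is moved stays moved. The work goes in short steps, Python scripts to look and compute and a tool call to move; the robot and the scene stay as the last step left them, time stands still between calls to the robot, and variables do not carry over. Pictures are saved under pics/ and viewed, and the job is handed in when it is done.

Besides the shell and the picture viewer there is one more tool, called as a command line: name --pt "numbers of a row" for each row, then --argument value for the rest. play_rows: Moves the arm, as the interface text tells. Its arguments: {"type":"object","properties":{"plan":{"type":"array","items":{"type":"array","items":{"type":"number"}}},"force":{"type":"number"}},"required":["plan"]}

```bash
mkdir -p pics; cat > h.py <<'E'
import numpy as np, cv2
from bench import r
def K(p):
    f=240/np.tan(np.radians(p['vfov'])/2); return np.array([[f,0,p['cx']],[0,f,p['cy']],[0,0,1.]])
def ray(p,uv):
    n=cv2.undistortPoints(np.array([[uv]],float),K(p),np.array(p['D'],float))[0,0]
    return np.array([n[0],n[1],1.])
def at_z(p,uv,z):
    R=np.array(p['R']);t=np.array(p['t']);c=-R.T@t;d=R.T@ray(p,uv);return c+d*(z-c[2])/d[2]
def depth(p,uv):
    R=np.array(p['R']);t=np.array(p['t']);u,v=int(round(uv[0])),int(round(uv[1]));z=p['z_map'][v,u]
    return R.T@(ray(p,uv)*z-t)
def proj(p,X):
    R=np.array(p['R']);t=np.array(p['t'])
    return cv2.projectPoints(np.array(X,float).reshape(-1,1,3),cv2.Rodrigues(R)[0],t,K(p),np.array(p['D'],float))[0][:,0]
E
python3 - <<'E'
from h import *
print(r.get_obs())
Z=dict(knob_ball=.158,notch=.116,barrel=.116,keeper=.116,bow=.134,sanding_block=.1,pencil=.1,tape_roll=0,fin=0,dust_box=0)
for n in ['top','scene']:
    p=r.grab_frame(n); cv2.imwrite(f'pics/{n}0.png',p['pixels'])
    print(n,'cam',-np.array(p['R']).T@p['t'])
    for k,z in Z.items():
        for q in r.pinpoint(p,k)[:2]:
            uv=np.array(q['position'])*[640,480]; print(k,round(q['conf'],2),uv.round(1),at_z(p,uv,z).round(4), depth(p,uv).round(3))
E
```

```text
{'clock': 0.0, 'joints': array([ 1.14090861,  0.47778485,  0.02234555,  1.55647105, -0.01150176,
        1.10929251, -0.08309763]), 'qvel': array([ 0.00135856, -0.00023276,  0.0006601 ,  0.00054946, -0.00094305,
       -0.00159128, -0.00031645]), 'tau': array([ 7.39846146e-04, -5.96453047e+01,  1.60787232e+00, -2.81203526e+01,
        1.23834264e-02,  9.31803079e-03,  4.00216948e-06]), 'tcp_pos': array([ 0.21327556, -0.63980352,  0.23832777]), 'orientation': array([ 0.96996503,  1.34602647, -0.96838276]), 'contact_force': array([-0.75142462,  0.40544675, -0.19946268]), 'moment': array([ 0.01641604,  0.0400551 , -0.01259946]), 'grip_width': 0.08540410727224856}
top cam [0.41063507 0.04406429 1.09397596]
knob_ball 0.52 [325.4 230.3] [0.573  0.0449 0.158 ] [0.577 0.045 0.133]
knob_ball 0.43 [385.4 223.5] [ 0.585  -0.0624  0.158 ] [ 0.583 -0.061  0.168]
notch 0.97 [363.5 230.7] [ 0.5793 -0.0262  0.116 ] [ 0.578 -0.026  0.124]
barrel 0.67 [374.5 228.5] [ 0.5835 -0.0468  0.116 ] [ 0.583 -0.046  0.121]
barrel 0.51 [364.8 228.3] [ 0.5839 -0.0286  0.116 ] [ 0.582 -0.028  0.126]
keeper 0.93 [3
[... 886 characters left out ...]
83  0.116 ] [ 0.557 -0.187  0.098]
keeper 0.67 [332.7 260.6] [0.5756 0.0357 0.116 ] [0.582 0.032 0.124]
keeper 0.61 [285.7 272.5] [ 0.5618 -0.0502  0.116 ] [ 0.597 -0.064  0.159]
bow 0.96 [213.6 308.7] [ 0.5918 -0.1877  0.134 ] [ 0.591 -0.188  0.133]
sanding_block 0.92 [196.  262.9] [ 0.45   -0.1817  0.1   ] [ 0.477 -0.184  0.128]
pencil 0.78 [346.8 335.8] [ 0.714  -0.0152  0.1   ] [ 0.717 -0.017  0.106]
tape_roll 0.97 [381.2 257.2] [0.524  0.1863 0.    ] [0.595 0.129 0.096]
tape_roll 0.67 [302.3 275.8] [0.4912 0.0124 0.    ] [ 0.584 -0.029  0.119]
fin 0.6 [143.5 352.3] [ 0.5199 -0.3218  0.    ] [ 0.52  -0.322 -0.   ]
dust_box 0.91 [286. 325.] [ 0.586  -0.0683  0.    ] [ 0.649 -0.091  0.098]
```

View pics/top0.png

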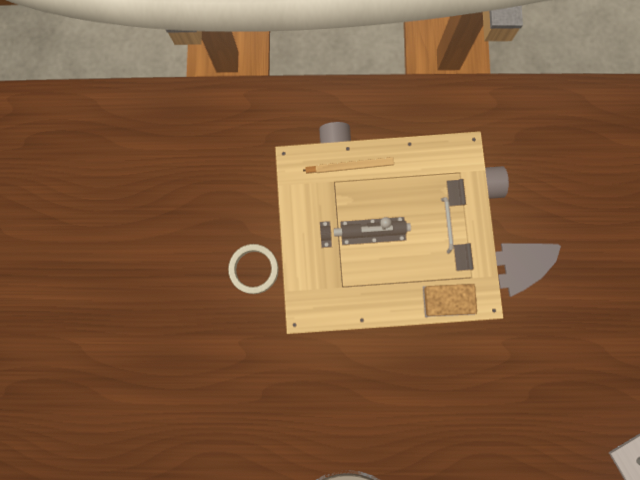

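View pics/scene0.png

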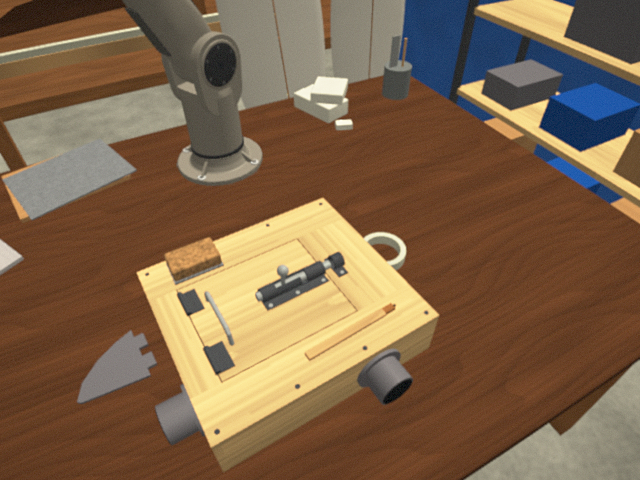

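The top view shows the box corners at about (276,147), (481,132), (502,318) and (287,333). The knob is at (386,223), the keeper at (325,233) and the bow at (448,222). Own +y runs left in the picture (about world +y), and own +x runs up (about world +x).

```bash
cat > pose.py <<'E'
from h import *
from scipy.optimize import least_squares
def corners(p):
    m=r.outline_of(p,'dust_box')[0]['mask']; return m
p=r.grab_frame('top'); s=r.grab_frame('scene')
# top-corner pixels refine by subpix
g=cv2.cvtColor(p['pixels'],cv2.COLOR_BGR2GRAY)
c=np.array([[276,147],[481,132],[502,318],[287,333]],np.float32).reshape(-1,1,2)
c=cv2.cornerSubPix(g,c,(5,5),(-1,-1),(3,50,.01))[:,0]; print(c.round(1).tolist())
W=np.array([at_z(p,u,.1) for u in c]); print(W.round(4))
gs=cv2.cvtColor(s['pixels'],cv2.COLOR_BGR2GRAY)
c2=np.array([[322,200],[138,274],[438,315]],np.float32).reshape(-1,1,2)
c2=cv2.cornerSubPix(gs,c2,(4,4),(-1,-1),(3,50,.01))[:,0]; print(c2.tolist())
W2=np.array([at_z(s,u,.1) for u in c2]); print(W2.round(4))
own=np.array([[.18,.2],[.18,-.2],[-.18,-.2],[-.18,.2]])
own2=np.array([[-.18,.2],[-.18,-.2],[.18,.2]])
def tf(q,o): 
    C,S=np.cos(q[2]),np.sin(q[2]); return o@np.array([[C,S],[-S,C]])+q[:2]
for o,w in((own,W),(own2,W2),(np.r_[own,own2],np.r_[W,W2])):
    f=least_squares(lambda q:(tf(q,o)-w[:,:2]).ravel(),[.58,-.07,0]); print(f.x.round(4),(f.fun*1000).round(1))
q=f.x
for n,o in dict(ball=(0,-.005),notch=(0,.045),keeper=(0,.115),bow=(0,-.112)).items(): print(n,tf(q,np.array(o)).round(4))
for z in('top','scene'):
    P=p if z=='top' else s; im=cv2.resize(P['pixels'],None,fx=1,fy=1).copy()
    for o,h in(((0,-.005),.158),((0,.045),.129),((0,.115),.130),((0,-.112),.134),((0,-.035),.129),((0,.085),.129)):
        u=proj(P,[*tf(q,np.array(o)),h])[0]; im[int(round(u[1])),int(round(u[0]))]=(0,0,255)
    x,y=(300,160) if z=='top' else (170,220)
    cv2.imwrite(f'pics/{z}1.png',cv2.resize(im[y:y+130,x:x+190],None,fx=4,fy=4,interpolation=0))
E
python3 pose.py
```

```text
[[274.8999938964844, 146.39999389648438], [480.0, 131.10000610351562], [502.8999938964844, 317.79998779296875], [286.3999938964844, 333.5]]
[[ 0.7494  0.143   0.1   ]
 [ 0.778  -0.2563  0.1   ]
 [ 0.4183 -0.2827  0.1   ]
 [ 0.3895  0.1175  0.1   ]]
[[322.4697570800781, 197.11158752441406], [135.86891174316406, 272.05767822265625], [438.88836669921875, 314.60125732421875]]
[[ 0.3917  0.1131  0.1   ]
 [ 0.4202 -0.286   0.1   ]
 [ 0.7502  0.1386  0.1   ]]
[ 0.5838 -0.0696  0.0717] [-0.4 -0.2 -0.4  0.1  0.3  0.6  0.5 -0.5]
[ 0.5853 -0.0736  0.0716] [-0.2 -0.1 -0.1 -0.   0.4  0.2]
[ 0.5845 -0.0713  0.0722] [ 0.1 -1.8  0.4 -1.5  1.1 -1.1  1.  -2.3 -1.2  2.  -0.8  2.1 -0.6  2.6]
ball [ 0.5848 -0.0763]
notch [ 0.5812 -0.0264]
keeper [0.5762 0.0434]
bow [ 0.5925 -0.183 ]
```

View pics/top1.png

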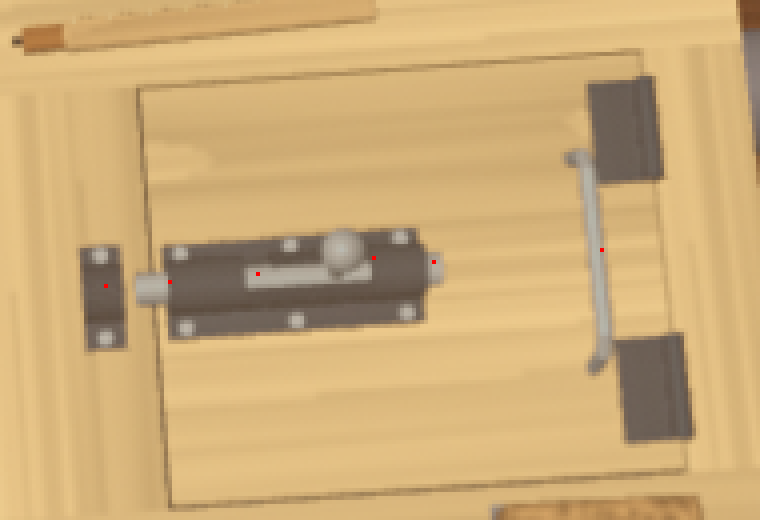

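View pics/scene1.png

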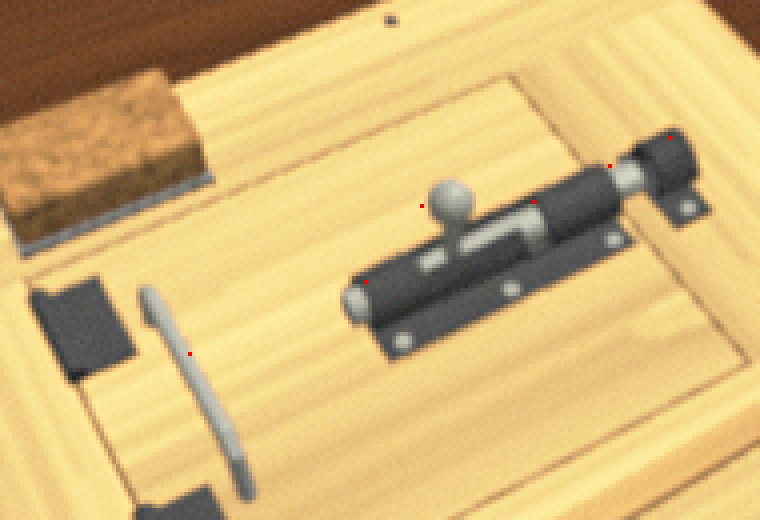

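```bash
python3 - <<'E'
from h import *
print(r.finger_overhang, cv2.Rodrigues(r.get_obs()['orientation'])[0].round(3))
E
```

```text
0.008 [[-0.     0.949  0.316]
 [-0.     0.316 -0.949]
 [-1.    -0.     0.   ]]
```

play_rows --pt "-1 0.04 0.05 0 0" --pt "-1 0.08 0.1 0 0" --pt "-1 0.11 0.14 0 0" --pt "-1 0.14 0.18 0 0" --pt "-1 0.17 0.22 0 0" --pt "-1 0.2 0.26 0 0" --pt "-1 0.23 0.3 0 0" --pt "-1 0.26 0.34 0 0" --pt "-1 0.29 0.38 0 0" --pt "-1 0.32 0.42 0 0" --force 20

```text
clock: 2.2
tcp_pos: [0.5177, -0.2412, 0.2397]
orientation: [0.969, 1.343, -0.969]
contact_force: [0.2, -1.0, 0.9]
grip_width: 0.0
```

```bash
python3 - <<'E'
from h import *
o=r.get_obs();print(r.finger_overhang, o['clock'],o['tcp_pos'],o['grip_width'],o['contact_force'])
print(cv2.Rodrigues(o['orientation'])[0].round(3))
E
```

```text
0.008 2.2 [ 0.51766759 -0.24117806  0.23967361] 4.356241054526494e-05 [ 0.22077718 -1.04542131  0.91252026]
[[ 0.001  0.949  0.316]
 [-0.     0.316 -0.949]
 [-1.     0.     0.001]]
```

play_rows --pt "-1 0.02 0.04 0 -0.08" --pt "-1 0.04 0.08 0 -0.16" --pt "-1 0.056 0.114 0 -0.25" --pt "-1 0.056 0.114 -0.04 -0.25" --pt "-1 0.056 0.114 -0.076 -0.25" --pt "-1 0.056 0.114 -0.086 -0.25" --pt "-1 0.056 0.114 -0.086 -0.25" --pt "-1 0.056 0.114 -0.086 -0.25"

```text
clock: 3.0
tcp_pos: [0.5736, -0.1293, 0.1548]
orientation: [1.157, 1.24, -1.155]
contact_force: [-0.3, 0.5, 1.2]
grip_width: 0.0
```

```bash
cat > look.py <<'E'
import sys
from h import *
o=r.get_obs();print(o['clock'],o['tcp_pos'].round(4),o['contact_force'].round(2));print(cv2.Rodrigues(o['orientation'])[0].round(3)[:,2])
for n,(x,y) in dict(scene=(200,180),top=(300,160)).items():
    P=r.grab_frame(n); im=P['pixels']
    q=r.pinpoint(P,'knob_ball')
    for k in q[:2]:
        uv=np.array(k['position'])*[640,480];print(n,round(k['conf'],2),uv.round(1),at_z(P,uv,.158).round(4))
    cv2.imwrite(f'pics/{n}_{sys.argv[1]}.png',cv2.resize(im[y:y+130,x:x+190],None,fx=4,fy=4,interpolation=0))
E
python3 look.py a
```

```text
3.0 [ 0.5736 -0.1293  0.1548] [-0.28  0.47  1.16]
[ 0.071 -0.997  0.   ]
scene 0.48 [282.2 269.4] [ 0.5874 -0.0654  0.158 ]
top 0.69 [384.7 222.6] [ 0.5867 -0.0612  0.158 ]
```

View pics/scene_a.png

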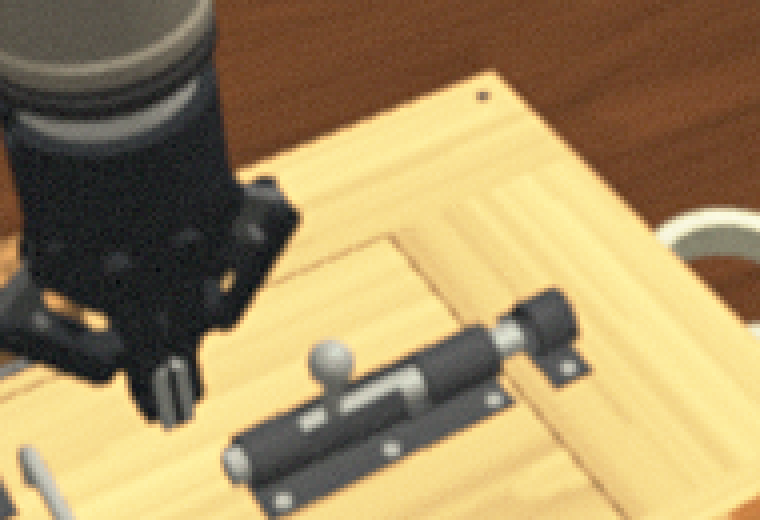

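play_rows --pt "-1 0.0135 0.012 -0.003 0" --pt "-1 0.0135 0.024 -0.003 0" --pt "-1 0.013 0.032 -0.003 0" --pt "-1 0.0125 0.04 -0.003 0" --pt "-1 0.012 0.048 -0.003 0" --pt "-1 0.0115 0.054 -0.003 0" --pt "-1 0.011 0.06 -0.003 0" --pt "-1 0.011 0.065 -0.003 0" --pt "-1 0.011 0.065 -0.003 0" --pt "-1 0.011 0.065 -0.003 0"

```text
clock: 4.2
tcp_pos: [0.5837, -0.0631, 0.1503]
orientation: [1.156, 1.243, -1.155]
contact_force: [-0.2, 0.1, 0.4]
grip_width: 0.0
```

```bash
python3 look.py b
```

```text
4.2 [ 0.5837 -0.0631  0.1503] [-0.2   0.06  0.36]
[ 0.072 -0.997 -0.001]
scene 0.54 [299.  265.2] [ 0.592  -0.0372  0.158 ]
```

View pics/scene_b.png

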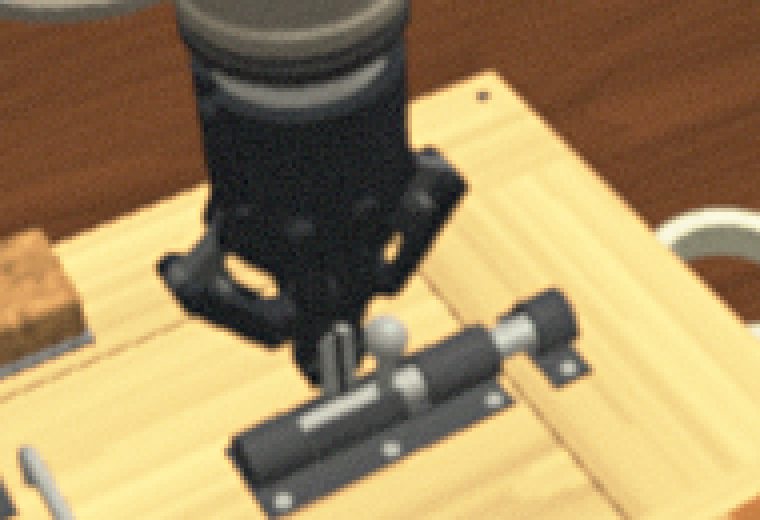

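The fingertips are against the ball's -y side and have slid it to about 11 mm short of home.

play_rows --pt "-1 -0.0003 0.004 0 0" --pt "-1 -0.0006 0.008 0 0" --pt "-1 -0.0006 0.009 0 0" --pt "-1 -0.0007 0.01 0 0" --pt "-1 -0.0007 0.01 0 0"

```text
clock: 4.9
tcp_pos: [0.583, -0.0538, 0.1503]
orientation: [1.156, 1.242, -1.156]
contact_force: [0.6, -1.7, -0.3]
grip_width: 0.0002
```

```bash
python3 look.py c
```

```text
4.9 [ 0.583  -0.0538  0.1503] [ 0.64 -1.65 -0.32]
[ 0.072 -0.997  0.   ]
scene 0.46 [383.3 258. ] [0.6436 0.0936 0.158 ]
scene 0.45 [301.7 262.8] [ 0.5893 -0.031   0.158 ]
top 0.39 [503.2 273.8] [ 0.4946 -0.2679  0.158 ]
top 0.32 [373.4 228.7] [ 0.5756 -0.0408  0.158 ]
```

View pics/scene_c.png

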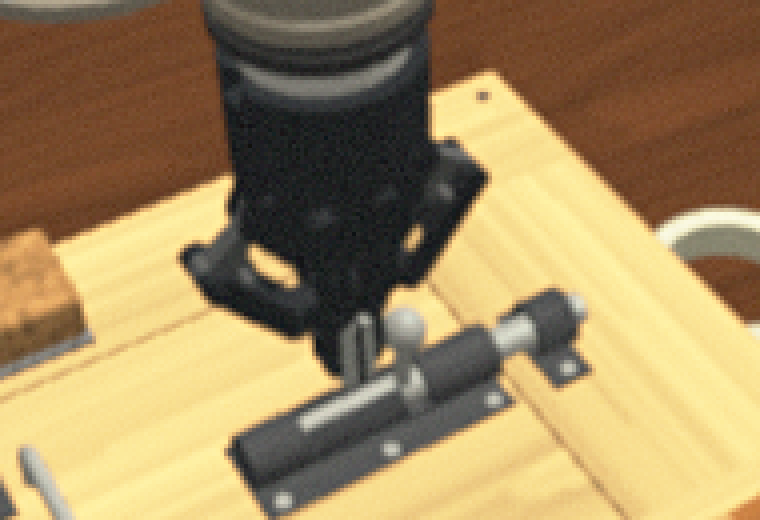

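play_rows --pt "-1 0 0.001 0 0" --pt "-1 -0.0001 0.002 0 0" --pt "-1 -0.0001 0.002 0 0"

```text
clock: 5.4
tcp_pos: [0.5828, -0.0517, 0.1503]
orientation: [1.156, 1.242, -1.156]
contact_force: [0.5, -2.2, -0.4]
grip_width: 0.0001
```

play_rows --pt "-1 0 0.001 0 0" --pt "-1 0 0.001 0 0"

```text
clock: 5.6
tcp_pos: [0.5828, -0.0507, 0.1503]
orientation: [1.156, 1.242, -1.156]
contact_force: [-1.2, -2.2, -0.1]
grip_width: -0.0001
```

play_rows --pt "-1 0 0.001 0 0" --pt "-1 0 0.001 0 0"

```text
clock: 5.8
tcp_pos: [0.5828, -0.0498, 0.1503]
orientation: [1.156, 1.242, -1.156]
contact_force: [-0.4, -2.2, 0.7]
grip_width: 0.0001
```

play_rows --pt "-1 0 0.001 0 0" --pt "-1 0 0.001 0 0"

```text
clock: 6.0
tcp_pos: [0.5828, -0.0496, 0.1503]
orientation: [1.156, 1.241, -1.157]
contact_force: [0.2, -4.8, -0.1]
grip_width: -0.0001
```

play_rows --pt "-1 0 0.001 0 0" --pt "-1 0 0.001 0 0"

```text
clock: 6.2
tcp_pos: [0.5829, -0.0494, 0.1503]
orientation: [1.156, 1.24, -1.158]
contact_force: [0.9, -7.2, 0.8]
grip_width: 0.0
```

The bolt hit its stop with force rising to 7 N at ball y ≈ -0.025, which agrees with the box pose. Now I'll go round to the knob's own -x side.

play_rows --pt "-1 0 -0.012 0 0" --pt "-1 0 -0.012 0.02 0" --pt "-1 0 -0.012 0.045 0" --pt "-1 -0.02 0 0.045 0" --pt "-1 -0.04 0.018 0.045 0" --pt "-1 -0.04 0.018 0.045 0" --pt "-1 -0.04 0.018 0.025 0" --pt "-1 -0.04 0.018 0.005 0" --pt "-1 -0.04 0.018 0.005 0" --pt "-1 -0.04 0.018 0.005 0"

```text
clock: 7.2
tcp_pos: [0.5431, -0.0297, 0.1554]
orientation: [1.156, 1.243, -1.156]
contact_force: [-0.4, 0.5, 0.2]
grip_width: -0.0
```

```bash
python3 look.py d
```

```text
7.2 [ 0.5431 -0.0297  0.1554] [-0.37  0.53  0.25]
[ 0.072 -0.997 -0.001]
scene 0.54 [301.6 262. ] [ 0.5877 -0.0303  0.158 ]
```

View pics/scene_d.png

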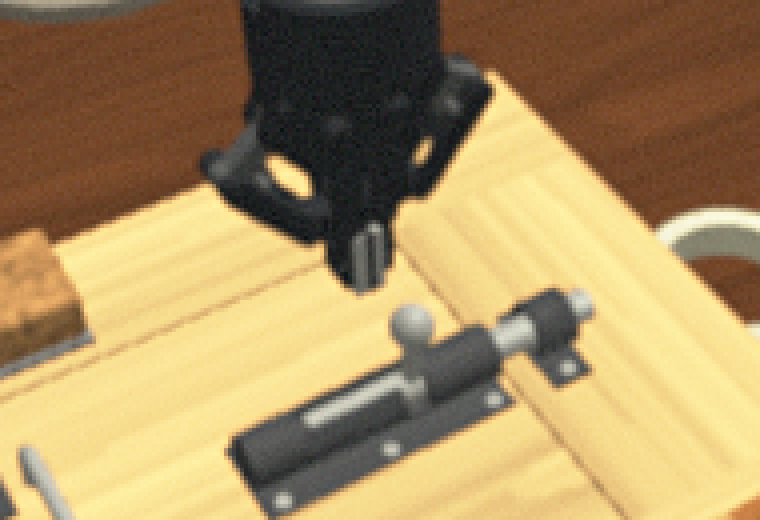

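View pics/top_d.png

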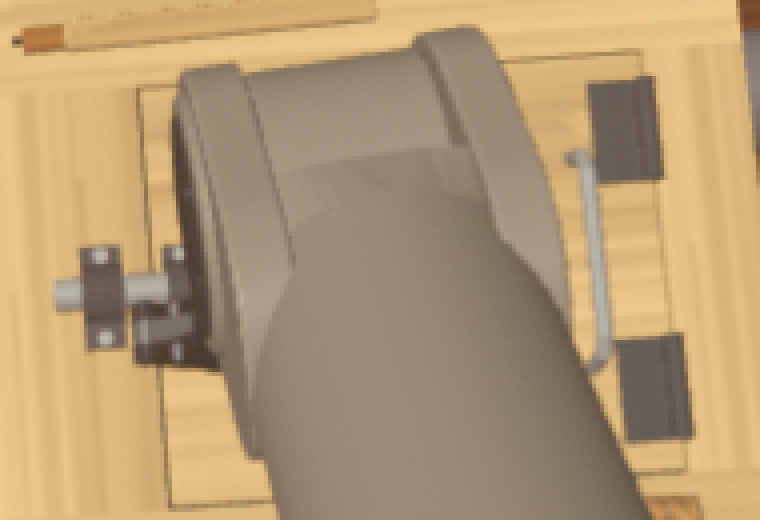

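play_rows --pt "-1 0.01 0.001 0 0" --pt "-1 0.018 0.0013 0 0" --pt "-1 0.024 0.0017 0 0" --pt "-1 0.03 0.002 0 0" --pt "-1 0.036 0.0026 0 0" --pt "-1 0.042 0.003 0 0" --pt "-1 0.046 0.003 0 0" --pt "-1 0.046 0.003 0 0"

```text
clock: 8.2
tcp_pos: [0.5895, -0.0267, 0.1553]
orientation: [1.156, 1.242, -1.156]
contact_force: [-0.4, -0.4, -0.5]
grip_width: -0.0
```

```bash
python3 look.py e
```

```text
8.2 [ 0.5895 -0.0267  0.1553] [-0.36 -0.43 -0.47]
[ 0.072 -0.997 -0.   ]
scene 0.71 [310.2 275.1] [ 0.6197 -0.0307  0.158 ]
```

View pics/scene_e.png

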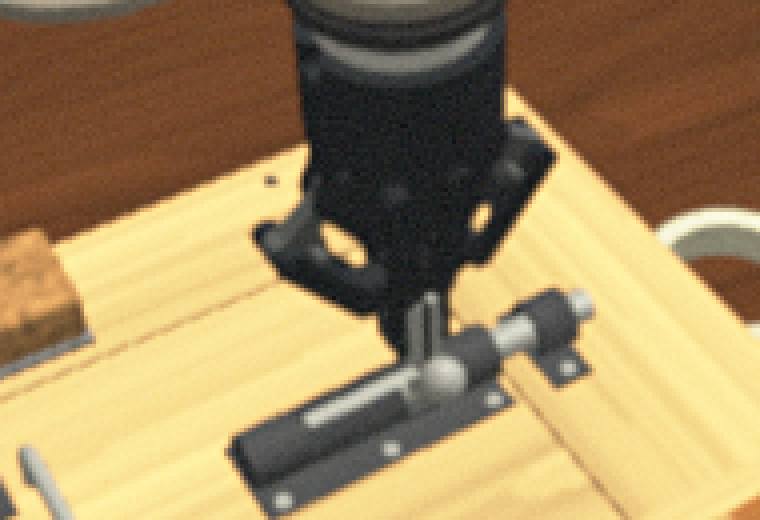

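The knob now leans about 0.7 rad, with the ball at pixel (310,275). Next I'll lift, go over the ball and press down.

play_rows --pt "-1 -0.004 0 0 0" --pt "-1 -0.004 0 0.015 0" --pt "-1 -0.004 0 0.028 0" --pt "-1 0.015 0.001 0.028 0" --pt "-1 0.03 0.002 0.028 0" --pt "-1 0.03 0.002 0.02 0" --pt "-1 0.03 0.002 0.012 0" --pt "-1 0.031 0.002 0.006 0" --pt "-1 0.032 0.002 0.001 0" --pt "-1 0.032 0.002 0.001 0"

```text
clock: 9.4
tcp_pos: [0.6242, -0.0244, 0.1582]
orientation: [1.16, 1.237, -1.15]
contact_force: [2.8, -0.2, 3.0]
grip_width: -0.0
```

```bash
python3 look.py f
```

```text
9.4 [ 0.6242 -0.0244  0.1582] [ 2.77 -0.23  3.  ]
[ 0.072 -0.997 -0.   ]
scene 0.61 [313.3 279.9] [ 0.6309 -0.0309  0.158 ]
top 0.37 [359.9 208.8] [ 0.612  -0.0171  0.158 ]
```

View pics/scene_f.png

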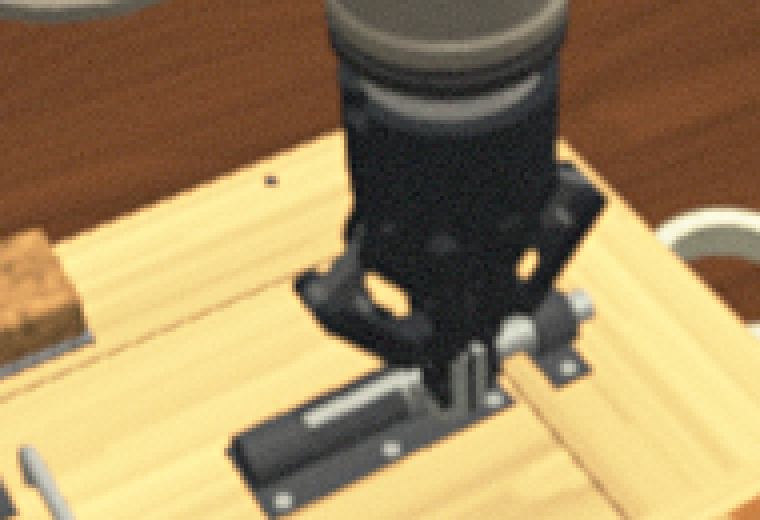

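The force shows +x as well as up, so the finger is pressing with its inner edge. I'll lift and re-centre further inward.

play_rows --pt "-1 0 0 0.014 0" --pt "-1 -0.014 -0.001 0.016 0" --pt "-1 -0.014 -0.001 0.016 0" --pt "-1 -0.014 -0.001 0.008 0" --pt "-1 -0.014 -0.001 0.003 0" --pt "-1 -0.014 -0.001 -0.001 0" --pt "-1 -0.014 -0.001 -0.001 0"

```text
clock: 10.3
tcp_pos: [0.6064, -0.0257, 0.1541]
orientation: [1.155, 1.244, -1.157]
contact_force: [0.1, -0.2, -0.6]
grip_width: 0.0001
```

```bash
python3 look.py g
```

```text
10.3 [ 0.6064 -0.0257  0.1541] [ 0.1  -0.25 -0.64]
[ 0.072 -0.997 -0.   ]
scene 0.56 [314.5 280.7] [ 0.6333 -0.0299  0.158 ]
scene 0.26 [192.5 260.3] [ 0.4987 -0.1898  0.158 ]
```

View pics/scene_g.png

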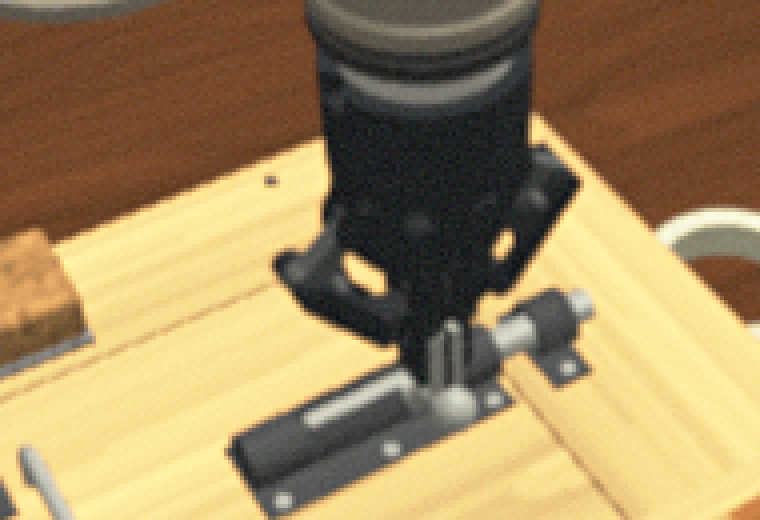

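```bash
python3 - <<'E'
from h import *
P=r.grab_frame('scene')
for th in np.arange(0,1.45,.1):
    c,s=np.cos(.072),np.sin(.072); ox,oy=.042*np.sin(th),.0455
    X=[.5845+c*ox-s*oy,-.0713+s*ox+c*oy,.116+.042*np.cos(th)]
    print(round(th,1),np.round(X,4),proj(P,X)[0].round(1))
E
```

```text
0.0 [ 0.5812 -0.0259  0.158 ] [302.3 258.5]
0.1 [ 0.5854 -0.0256  0.1578] [303.6 260.2]
0.2 [ 0.5895 -0.0253  0.1572] [304.9 262. ]
0.3 [ 0.5936 -0.025   0.1561] [306.1 264. ]
0.4 [ 0.5975 -0.0247  0.1547] [307.4 266.1]
0.5 [ 0.6013 -0.0245  0.1529] [308.6 268.3]
0.6 [ 0.6049 -0.0242  0.1507] [309.7 270.5]
0.7 [ 0.6082 -0.024   0.1481] [310.8 272.9]
0.8 [ 0.6113 -0.0238  0.1453] [311.8 275.2]
0.9 [ 0.614  -0.0236  0.1421] [312.7 277.6]
1.0 [ 0.6165 -0.0234  0.1387] [313.5 279.9]
1.1 [ 0.6186 -0.0232  0.1351] [314.2 282.1]
1.2 [ 0.6203 -0.0231  0.1312] [314.8 284.3]
1.3 [ 0.6216 -0.023   0.1272] [315.2 286.3]
1.4 [ 0.6225 -0.0229  0.1231] [315.5 288.3]
```

The knob is at about 1.05 rad, with the ball at (0.6175, -0.0235) and its top at z≈0.147. I'll centre over it and press.

play_rows --pt "-1 0 0 0.012 0" --pt "-1 0.012 0.001 0.012 0" --pt "-1 0.012 0.001 0.012 0" --pt "-1 0.012 0.001 0.005 0" --pt "-1 0.012 0.001 0 0" --pt "-1 0.012 0.001 -0.004 0" --pt "-1 0.012 0.001 -0.007 0" --pt "-1 0.012 0.001 -0.01 0" --pt "-1 0.012 0.001 -0.01 0"

```text
clock: 11.45
tcp_pos: [0.6185, -0.0248, 0.1447]
orientation: [1.156, 1.243, -1.157]
contact_force: [-0.5, -0.3, -0.3]
grip_width: -0.0005
```

play_rows --pt "-1 0 0 -0.001 0" --pt "-1 0 0 -0.002 0" --pt "-1 0 0 -0.002 0"

```text
clock: 11.75
tcp_pos: [0.6189, -0.0248, 0.1433]
orientation: [1.156, 1.242, -1.156]
contact_force: [-0.7, -0.1, 0.5]
grip_width: -0.0001
```

```bash
python3 look.py h
```

```text
11.75 [ 0.6189 -0.0248  0.1433] [-0.65 -0.13  0.5 ]
[ 0.072 -0.997  0.   ]
scene 0.53 [312.9 286.1] [ 0.6419 -0.0372  0.158 ]
```

View pics/scene_h.png

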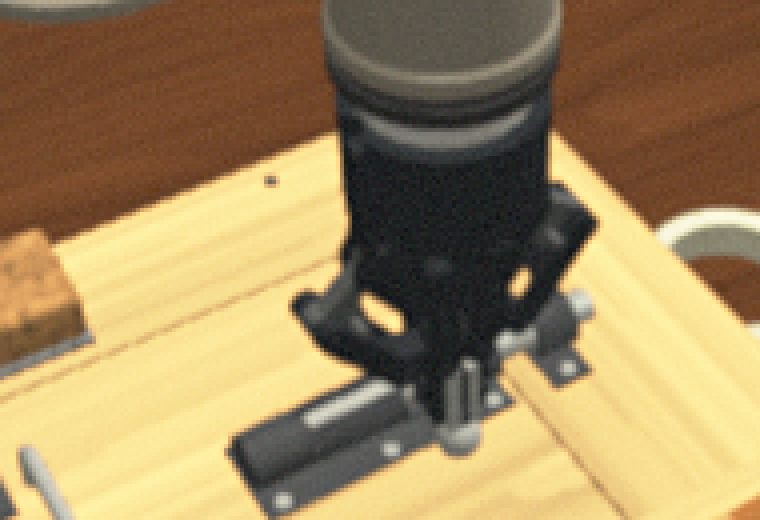

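Ball is under the fingertip. I'll keep pressing in 1 mm steps until it stops.

play_rows --pt "-1 0 0 -0.001 0" --pt "-1 0 0 -0.001 0"

```text
clock: 12.15
tcp_pos: [0.6189, -0.0248, 0.1422]
orientation: [1.156, 1.242, -1.156]
contact_force: [1.1, -0.1, 0.7]
grip_width: 0.0002
```

play_rows --pt "-1 0 0 -0.001 0" --pt "-1 0 0 -0.001 0"

```text
clock: 12.35
tcp_pos: [0.6189, -0.0248, 0.1412]
orientation: [1.156, 1.242, -1.156]
contact_force: [0.0, 0.6, -0.1]
grip_width: 0.0
```

play_rows --pt "-1 0 0 -0.001 0" --pt "-1 0 0 -0.001 0"

```text
clock: 12.55
tcp_pos: [0.6191, -0.0248, 0.1407]
orientation: [1.156, 1.242, -1.156]
contact_force: [-2.0, -0.6, 4.3]
grip_width: 0.0002
```

The stop was felt at tip z = 0.1327, and 0.133 was expected. Now I'll lift off straight up and away.

play_rows --pt "-1 0 0 0.01 0" --pt "-1 0 0 0.04 0" --pt "-1 0 0 0.08 0" --pt "-1 -0.01 -0.05 0.1 0" --pt "-1 -0.03 -0.1 0.1 0" --pt "-1 -0.05 -0.15 0.1 0" --pt "-1 -0.06 -0.19 0.1 0" --pt "-1 -0.07 -0.23 0.1 0" --pt "-1 -0.07 -0.23 0.1 0" --pt "-1 -0.07 -0.23 0.1 0"

```text
clock: 13.55
tcp_pos: [0.5483, -0.2561, 0.2406]
orientation: [1.158, 1.241, -1.158]
contact_force: [-0.2, 1.5, -0.8]
grip_width: 0.0001
```

```bash
python3 look.py i
```

```text
13.55 [ 0.5483 -0.2561  0.2406] [-0.24  1.5  -0.83]
[ 0.069 -0.998  0.   ]
scene 0.69 [335.5 264.7] [0.6192 0.0161 0.158 ]
scene 0.53 [317.5 289.9] [ 0.6521 -0.0344  0.158 ]
```

View pics/scene_i.png

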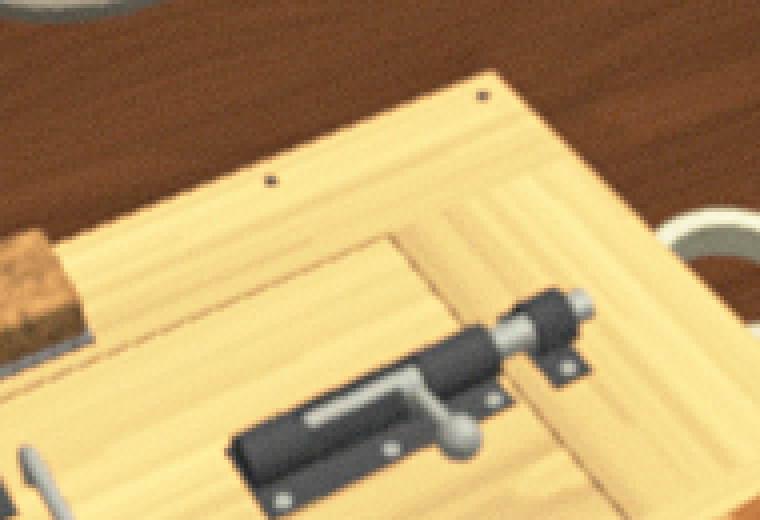

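View pics/top_i.png

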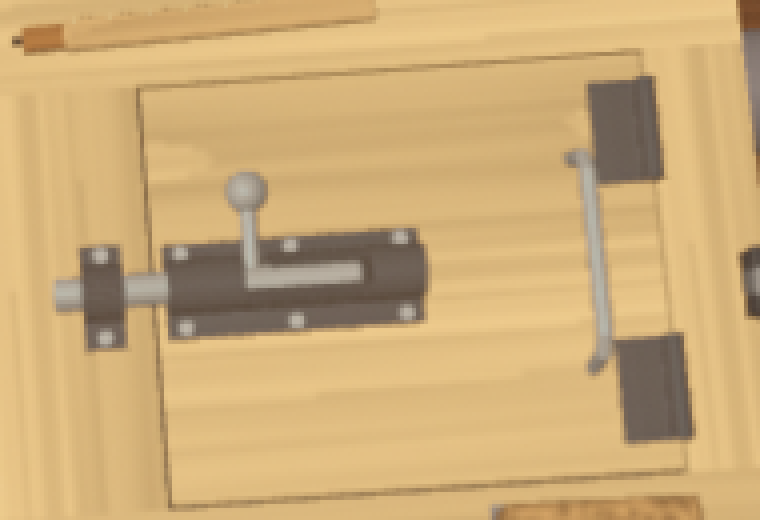

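The bolt end is through the keeper. The knob is in the notch, with the ball at scene pixel (315,289), where (315.5,288.3) is predicted for 1.40 rad. The hatch is flush, and the pencil, block and tape look where they were.

```bash
python3 -c "
from bench import r
print(r.hand_in())"
```

```text
the job is handed in; nothing more can be done
None
```

The bolt is home through the keeper and its knob is turned down into the notch. I handed the job in at about 13.6 s of the 45 s allowed; no verdict is reported.

- **Bolt:** with the fingers shut, I pushed the ball along the slot until it stopped. The force rose from 2 to 7 N, with the ball within about 2 mm of the predicted home position.
- **Knob:** I pushed it over towards the box's own +x side, then pressed it down from above. It stopped with the fingertip at z ≈ 0.133, as expected, at about 4 N. My first press landed on the finger's edge (about 3 N sideways), so I lifted, re-centred and pressed again.
- **Last pictures:**
  - The bolt's end is through the keeper and the stem is in the notch. The ball is within 1 pixel of the position predicted for 1.40 rad.
  - The hatch is flush.
  - The sanding block, pencil and tape roll look unmoved in the parts that showed. I did not re-measure them, and the fin was outside my last crops, though the arm never went near it.
- **Contact:** the arm was clear of everything at the end. The largest force I read was about 7 N.
- **Disagreements:** the two cameras differed by about 4 mm on the box position, so I used their average. The knob detector's best guess in the last scene picture was wrong (it landed on the bolt end and keeper). I placed the ball by eye there, and its second guess agreed.

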